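# Shim the rocking kitchen scale

### The job

The kitchen scale rocks because its front right foot does not reach the worktop. With the fingertips push the orange wedge along the worktop, thin end first, under that foot until it is just snug and the scale still stands level; then let go of the wedge and press down on the corner of the steel pan above that foot, firmly (about 10 N) for a second, to check that it no longer rocks, and finish clear. Do not grip or lift anything, do not shove the scale out of its place, and leave the spice jar, the measure and the tin alone.

Things in the scene. Friction and masses are not known exactly. Their poses are not given: they have to be found in the camera images.
- scale: loose white kitchen scale, 3 kg, 200 (x) x 220 (y) mm, display housing in front (-x, to 135 mm). Origin under its middle at worktop level, z up, y to its left. Underside 30 mm, steel pan top 66 mm high. Rubber feet, 22 mm, domed, at x +-75, y +-85 mm. Three stand; the front right (-x, -y) hangs 4 to 8.5 mm up (varies). It rests level, but 6 to 8 N over the short foot tips it
- short_foot_tip (a point): lowest point of the short foot (in the middle of its dome); its height is the gap to be filled. The foot does not move on the scale
- pan_corner (a point): point on the top face of the steel pan, 66 mm above the worktop, almost above the short foot, 25 mm in from both pan edges: where to press
- wedge: loose orange wedge, 70 g, 46 mm wide, origin mid-underside, x axis to the thin end. Top slopes evenly from 19.5 mm high at the upright back (x = -55 mm) to 3 mm at the thin end (x = 55). Lies 40 to 75 mm short of the foot on the scale's right (-y), roughly aimed at it. Slides with under 1 N; once a push of 4 N no longer moves it under the foot it is snug; a much harder push jacks up the scale
- cocoa_jar: bystander: spice jar with black lid and green label, 45 mm across, 105 mm high; origin under its middle. Beyond it, keep clear of the microwave (fixed, 275 mm high; nearest corner at about x 0.45, y -0.38 m) and its open door, which stands upright from x 0.64, y -0.12 to x 0.92, y -0.31 m
- measure: bystander: steel double-cone bar measure, 45 mm across, 78 mm high; origin under its middle
- red_tin: bystander: red food tin, 75 mm across, 110 mm high; origin under its middle
Not all that is in view belongs to the job. Of the things that look like the wedge, the larger one is meant.

How it is judged:
On the way, in this order (a step that is already met when the one before it is completed fails the run):
1. the wedge lies under the short foot, its thin end at least 8 mm past the foot's middle, the foot within 16 mm of the wedge's centreline, the scale level (x of short_foot_tip in the frame of wedge between -0.03 and 0.047 m and y of short_foot_tip in the frame of wedge between -0.016 and 0.016 m and angle between scale's own z axis and vertical below 0.012 rad), for 0.2 s.
2. with the wedge let go, the fingers press on the scale with over 6 N, over 2 N of it goes into the wedge, and the scale stays level within 0.012 rad (contact force between the fingers and scale above 6 N and contact force between wedge and scale above 2 N and contact force between the fingers and wedge below 0.3 N and angle between scale's own z axis and vertical below 0.012 rad), for 0.3 s.
At the end, for the whole second after the job is handed in: The wedge lies flat under the short foot (foot within 16 mm of the wedge's centreline, thin end at least 8 mm past the foot's middle), the scale stands level within 0.012 rad, less than 25 mm from where it stood, and both are at rest (all of step 1 and angle between wedge's own z axis and vertical below 0.03 rad and distance of scale from where it was at the start of the episode below 0.025 m and linear speed of each of scale, wedge below 0.01 m/s); the robot touches nothing.
It fails at once if the fingers squeeze or shove the wedge with over 25 N (a grip) (contact force between the fingers and wedge above 25 N).
It fails at once if the wedge is lifted more than 10 mm off the worktop (height (world z) of wedge above 0.01 m).
It fails at once if the scale is lifted more than 12 mm (height (world z) of scale above 0.012 m).
It fails at once if the scale is shoved more than 25 mm (distance of scale from where it was at the start of the episode above 0.025 m).
It fails at once if the spice jar, the measure or the tin is moved more than 15 mm (distance of any of cocoa_jar, measure, red_tin from where it was at the start of the episode above 0.015 m).
It also fails if it takes over 54 s, if anything falls off the work surface, if the arm or the gripper's body presses on something with over 40 N, if the wrist force passes 120 N, or if a joint passes its speed limit or range.

### The arm

A 6-joint arm with a two-finger parallel gripper is mounted at the origin on a cart in front of the work surface, level with it; the furniture and walls round the work are solid. World frame = base frame: x ahead of the robot, y to its left, z up, the work surface at z = 0. Lengths are in m, angles in rad, forces in N, time in s.
With the tool pointing down it reaches from about 0.275 to 0.875 m from the base axis. Payload 12.5 kg.
Tool frame: the origin (TCP) lies at the very end of the fingers, on their centre line; the grasp point (between the pads) lies 19 mm behind it; z points along the fingers, y is the line along which they close (so a half turn about z gives the same grasp; the last joint's range is limited). The gripper opens to 85 mm and grips with 20 to 120 N. Pads are 22 mm wide; open, the fingers measure 114 mm over their backs; the gripper's body (76 mm by 85 mm) begins 54 mm behind the grasp point. The pads swing forward as they close: fully open they stand 13 mm farther back than shut.
Start: joints at [-1.426, 0.351, 1.652, -0, 1.139, -0.085], TCP at [0.125, -0.536, 0.206] pointing down, gripper open.
Joint ranges: [-2.75, 2.75], [-0.79, 2.1], [0.01, 2.65], [-1.57, 4.71], [0.07, 3.14], [-2.87, 2.87]. Speed limits (rad/s): [2.22, 2.22, 2.79, 3.14, 3.14, 3.14].

### API

Orientations are given as a 3x3 rotation matrix whose columns are the frame's x, y, z axes.
In Python, from bench import manip gives the robot as it stands. Calls block until the motion is done:
- manip.move_ptp(position, orientation): joint-space move of the TCP to a pose.
- manip.move_l(position, attitude=None, max_speed=0.15): straight line of the TCP; attitude=None keeps the orientation; max_speed is the mean speed in m/s.
- manip.move_j(angles): joint-space move.
- manip.set_gripper(opening, effort=None): opening from 0.0 (shut) to 1.0 (fully open); effort is the grip in N (None keeps the last); returns when the fingers have stopped.
- manip.dwell(seconds).
- manip.inverse_kinematics(position, orientation): joint angles nearest the present ones, or None.
- manip.grab_frame(name): name is "side" or "top" or "wrist"; returns (picture, depth): 384x512x3 uint8, red, green, blue; 384x512 float32, m along the optical axis (not along the pixel's ray), 0 where there is no reading.
- manip.get_calibration(name): a dict with "camera_matrix" (3x3 intrinsics, pixels), "R" (3x3) and "t" (3): a world point X has camera coordinates R X + t. Camera axes: x right, y down, z forward; pixel columns grow to the right and rows downward; lengths in m; the calibration is good to about 2 mm. A picture is of the moment at which its call begins: read the wrist's pose just before it. get_calibration takes no time and is no camera call; for the wrist camera it gives the pose at the moment of the call.
A pose or a line that the arm cannot do raises manip.Unreachable and nothing moves.
- manip.sign_off(): hands the job in; it is judged then, once.
Trained networks look in the newest picture that a camera, given by its name, has taken for a name from the list of things; names that differ only in an ending like _2 or _b are one class to them, and where a whole thing is asked for, a point or a joint stands for the part that bears it (a point fixed in the world has none). Each returns a list of dicts, best first, with "confidence" (0 to 1); they miss things now and then, are a little off and sometimes report something else, mostly with a low value. They report only what shows in the picture. A call takes as long as a camera call. They do not tell look-alikes from the thing itself.
- manip.look_for(camera, name): "at" ([x, y, z] in m, in world coordinates, good to about 4 mm: the middle of the surface that is visible of it).
Readings, each from a call of its own:
- manip.current_time(): time.
- manip.current_qpos(): joint angles.
- manip.current_joint_vel(): joint speeds.
- manip.current_joint_torque(): joint torques, N m.
- manip.current_ee_pos(): TCP position.
- manip.current_tcp_rot(): TCP orientation.
- manip.current_force(): force on the tool from outside, world axes, zero at the start.
- manip.current_ft_torque(): the same for the moment, N m.
- manip.current_grip_width(): opening from 0.0 (shut) to 1.0 (fully open).
- manip.current_grip_force(): force on a finger pad.
Only numpy, scipy, OpenCV 4.12 (cv2) and the standard library are available. Lean on these libraries where they do the work, as an engineer would, in place of code of your own. Each camera call takes 0.05 s, during which the arm holds its last target. There are 200 camera calls.

## Working session

There is one attempt and no reset: what is moved stays moved. The work goes in short steps, each a Python script; the robot and the scene stay as the last script left them, time stands still between calls to the robot, and variables do not carry over. Pictures are saved under pics/ and viewed, at most 10 in all, crops included, and the job is handed in when it is done.

```bash
mkdir -p pics; ls
python3 - <<'E'
from bench import manip as m
import cv2,numpy as np
for c in ["top","side"]:
    p,d=m.grab_frame(c); cv2.imwrite(f"pics/{c}0.png",p[:,:,::-1]); np.savez(f"{c}0.npz",p=p,d=d,**m.get_calibration(c))
    for n in ["scale","short_foot_tip","pan_corner","wedge","cocoa_jar","measure","red_tin"]:
        print(c,n,[(np.round(r["at"],3).tolist(),round(r["confidence"],2)) for r in m.look_for(c,n)])
print(m.current_time())
E
python3 -c "
import cv2,numpy as np
a=cv2.imread('pics/top0.png');b=cv2.imread('pics/side0.png')
cv2.imwrite('pics/both0.png',np.vstack([a,b])[:, :])"
```

```text
pics
top scale [([0.598, 0.155, 0.065], 0.94)]
top short_foot_tip []
top pan_corner [([0.606, 0.156, 0.066], 0.83)]
top wedge [([0.403, -0.076, 0.011], 0.88), ([0.525, -0.022, 0.009], 0.71)]
top cocoa_jar [([0.666, -0.011, 0.103], 0.78)]
top measure [([0.457, 0.197, 0.061], 0.89)]
top red_tin [([0.333, 0.278, 0.105], 0.62)]
side scale [([0.603, 0.172, 0.067], 0.93)]
side short_foot_tip []
side pan_corner [([0.6, 0.167, 0.067], 0.69)]
side wedge [([0.526, -0.026, 0.013], 0.93), ([0.405, -0.071, 0.006], 0.65)]
side cocoa_jar [([0.664, -0.002, 0.079], 0.7), ([0.328, 0.296, 0.105], 0.64)]
side measure [([0.454, 0.191, 0.051], 0.84)]
side red_tin [([0.328, 0.296, 0.102], 0.77)]
0.8
```

View pics/top0.png

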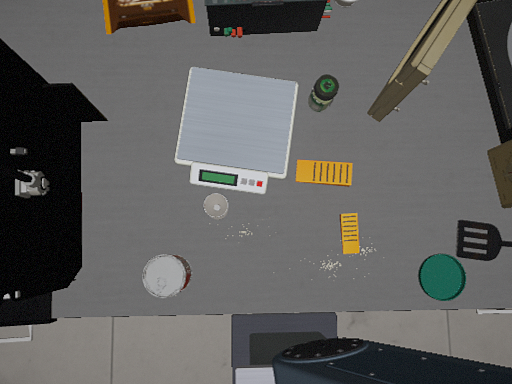

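View pics/side0.png

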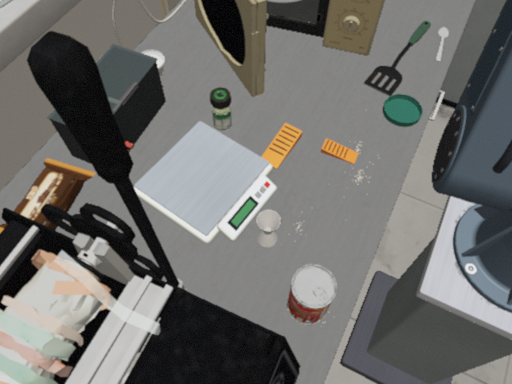

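Top view: the larger wedge is at about (325,172), just right of the scale's front right corner. The smaller look-alike is at (350,233). The jar is at (323,90), the measure at (215,206) and the tin at (165,275). Candidates for the wedge are therefore the larger orange piece (325,172) and the smaller one (350,233), and I choose the larger. Next I measure wedge and scale.

```bash
cat > h.py <<'E'
import numpy as np,cv2
def world(K,R,t,d):
    v,u=np.mgrid[:d.shape[0],:d.shape[1]]
    c=np.stack([(u-K[0,2])/K[0,0]*d,(v-K[1,2])/K[1,1]*d,d],-1)
    return (c-t)@R
def orange(p):
    h=cv2.cvtColor(p,cv2.COLOR_RGB2HSV); return (h[...,0]>10)&(h[...,0]<26)&(h[...,1]>150)&(h[...,2]>110)
def rect(xy):
    (c,s,a)=cv2.minAreaRect((xy*1000).astype(np.float32)); return np.round(c,1),np.round(s,1),round(a,1),cv2.boxPoints((c,s,a)).round(0).tolist()
E
python3 - <<'E'
from h import *
for c in ["top","side"]:
    z=np.load(f"{c}0.npz"); p,d=z['p'],z['d']; W=world(z['camera_matrix'],z['R'],z['t'],d)
    X,Y,Z=W[...,0],W[...,1],W[...,2]
    o=orange(p)&(X>.45)&(X<.62)&(Y<.06)&(Y>-.12)
    o=cv2.morphologyEx(o.astype(np.uint8),cv2.MORPH_CLOSE,np.ones((5,5)))>0
    o&=(Z<.03)
    w=W[o]; print(c,"wedge n",len(w),rect(w[:,:2]))
    A=np.c_[w[:,:2],np.ones(len(w))]; k=np.linalg.lstsq(A,w[:,2],rcond=None)[0]; print("slope",k[:2],"uphill deg",np.degrees(np.arctan2(k[1],k[0])))
    s=(abs(Z-.066)<.006)&(X>.45)&(X<.75)&(Y>.02)&(Y<.32)
    n,l,st,_=cv2.connectedComponentsWithStats(s.astype(np.uint8)); s=l==1+np.argmax(st[1:,4])
    print("pan n",s.sum(),Z[s].mean(),rect(W[s][:,:2]))
    s2=(Z>.03)&(X>.42)&(X<.75)&(Y>.02)&(Y<.32)&(Z<.085)
    hh=np.histogram(Z[s2],bins=np.arange(.03,.09,.004)); print(hh[0])
E
python3 -c "
import cv2
a=cv2.imread('pics/top0.png')[60:210,160:370];cv2.imwrite('pics/crop0.png',cv2.resize(a,None,fx=3.8,fy=3.8,interpolation=2))"
```

```text
top wedge n 1261 (array([529.5, -24.1]), array([114. ,  46.9]), 84.4, [[501.0, -79.0], [547.0, -83.0], [558.0, 30.0], [512.0, 35.0]])
slope [ 0.00166102 -0.14577873] uphill deg -89.34719172521474
pan n 10112 0.06528019246239304 (array([618.3, 153.9]), array([206.3, 202.3]), 81.1, [[502.0, 68.0], [702.0, 36.0], [734.0, 240.0], [534.0, 271.0]])
[   5   36   57  221  456  733  582  720 6329 3482   74   70   30    1]
side wedge n 819 (array([528. , -23.7]), array([110.1,  52.5]), 85.5, [[497.0, -77.0], [550.0, -81.0], [559.0, 29.0], [506.0, 33.0]])
slope [-0.02336645 -0.14884608] uphill deg -98.9217044647301
pan n 8025 0.06503908433209382 (array([616.2, 151.1]), array([207.1, 199.6]), 81.2, [[502.0, 64.0], [699.0, 33.0], [731.0, 238.0], [533.0, 269.0]])
[  15   52  141  274  468  738  507  549 5993 1973   54   65   28    0]
```

View pics/crop0.png

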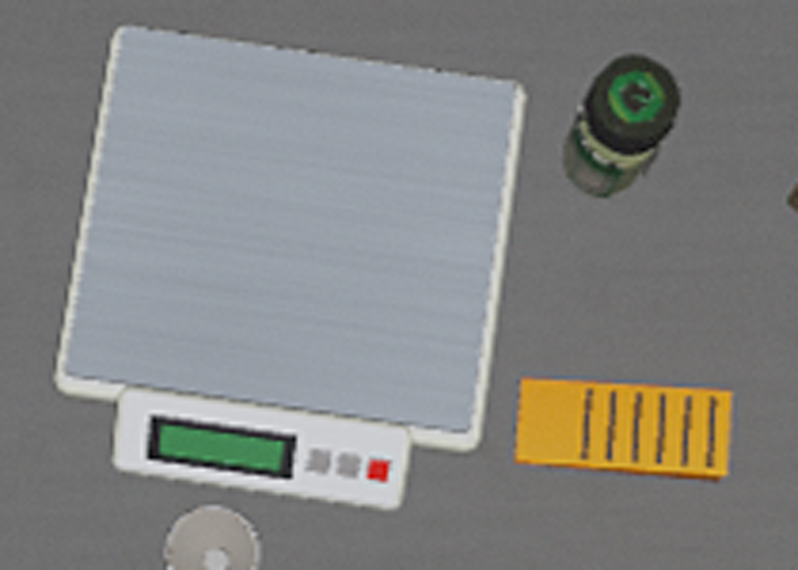

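The crop shows the right piece: the larger wedge at crop (625,430), plain thin end towards the scale and ribbed thick end to the right. The depth slope agrees (uphill towards -y), and size (114x47 mm) and heights fit. The scale yaw is about -9°, which puts the short foot at about (0.530, 0.080).

Next I swing in, staying clear of the microwave, and check from the wrist camera.

```bash
cat >> h.py <<'E'
from bench import manip as m
def Rdown(push,sg=1):  # push direction (2-vector); tool y perpendicular to it
    p=np.array([*push,0.]);p/=np.linalg.norm(p); z=np.array([0,0,-1.]); y=sg*np.cross(z,p); return np.c_[np.cross(y,z),y,z]
E
python3 - <<'E'
from h import *
m.set_gripper(0.0)
R=m.current_tcp_rot(); print(np.round(R,2).tolist(), m.current_force())
P=np.array([5.5,159.]); P/=np.linalg.norm(P)
m.move_l([.10,-.42,.30],max_speed=.3)
best=None
for sg in (1,-1):
    q=m.inverse_kinematics([.42,-.10,.30],Rdown(P,sg)); print(sg,None if q is None else np.round(q,2))
    if q is not None and (best is None or abs(q[5])<abs(best[1][5])): best=(sg,q)
sg=best[0]; print("sg",sg)
m.move_j(best[1])
m.move_l([.46,-.10,.30],max_speed=.2)
cal=m.get_calibration("wrist"); p,d=m.grab_frame("wrist"); cv2.imwrite("pics/w1.png",p[:,:,::-1]); np.savez("w1.npz",p=p,d=d,**cal)
print(m.current_time(), m.current_force())
W=world(cal["camera_matrix"],cal["R"],cal["t"],d); X,Y,Z=[W[...,i] for i in range(3)]
o=orange(p)&(X>.45)&(X<.62)&(Y<.06)&(Y>-.12)&(Z<.03)
o=cv2.morphologyEx(o.astype(np.uint8),cv2.MORPH_CLOSE,np.ones((15,15)))>0
print("wedge",o.sum(),rect(W[o][:,:2]),W[o][:,2].min(),W[o][:,2].max())
E
```

```text
[[0.97, 0.23, -0.0], [0.23, -0.97, -0.0], [-0.0, 0.0, -1.0]] [ 4.14169560e-01 -5.13859509e-01 -4.48691721e-04]
1 [-0.34  0.04  1.8  -0.    1.3  -0.31]
-1 [-0.34  0.04  1.8  -0.    1.3   2.83]
sg 1
4.275 [-0.2109408  -0.26790548  1.31477569]Traceback (most recent call last):
  File "<stdin>", line 18, in <module>
    return umr_minimum(a, axis, None, out, keepdims, initial, where)
ValueError: zero-size array to reduction operation minimum which has no identity
```

View pics/w1.png

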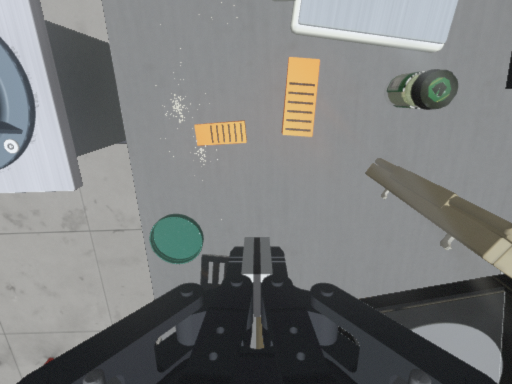

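Wrist view: large wedge at (302,97) with its ribbed back at the bottom (toward -y), thin end up toward the scale at (370,25). Small look-alike at (220,133), jar at (425,90). Fingers shut side by side along x. Now I find out why the mask was empty.

Run:
```python
from h import *
z=np.load("w1.npz"); p,d=z['p'],z['d']; W=world(z['camera_matrix'],z['R'],z['t'],d)
for u,v in [(302,97),(220,133),(430,87),(300,62)]: print(u,v,p[v,u],cv2.cvtColor(p,cv2.COLOR_RGB2HSV)[v,u],d[v,u],W[v,u].round(3))
o=orange(p)&(W[...,2]<.04)
o=cv2.morphologyEx(o.astype(np.uint8),cv2.MORPH_CLOSE,np.ones((11,11)))
n,l,st,_=cv2.connectedComponentsWithStats(o)
for i in range(1,n):
    if st[i,4]>300: w=W[l==i]; w=w[w[:,2]<.04]; print(st[i],rect(w[:,:2]),np.percentile(w[:,2],[2,98]))
```

```text
302 97 [230 187 117] [ 19 125 230] 0.43343025 [ 0.53  -0.022  0.01 ]
220 133 [230 186 117] [ 18 125 230] 0.4520312 [ 0.404 -0.07   0.008]
430 87 [ 86 138 100] [ 68  96 138] 0.34049472 [ 0.666 -0.015  0.104]
300 62 [231 184 113] [ 18 130 231] 0.42525274 [0.528 0.027 0.002]
```

```bash
sed -i 's/>150)/>90)/' h.py
python3 - <<'E'
from h import *
z=np.load("w1.npz"); p,d=z['p'],z['d']; W=world(z['camera_matrix'],z['R'],z['t'],d)
o=cv2.morphologyEx((orange(p)&(W[...,2]<.04)&(W[...,0]>.47)&(W[...,1]>-.12)&(W[...,1]<.06)).astype(np.uint8),cv2.MORPH_CLOSE,np.ones((11,11)))>0
w=W[o&(W[...,2]<.04)]; print(rect(w[:,:2]),np.percentile(w[:,2],[2,98]))
# pan front-right corner edges visible
s=(abs(W[...,2]-.066)<.008)&(W[...,0]>.45)&(W[...,1]<.3)&(W[...,1]>.02); l=W[s]
b=[(x,round(float(np.percentile(l[abs(l[:,0]-x)<.003][:,1],1)),4)) for x in (.53,.56,.6,.64,.68) if (abs(l[:,0]-x)<.003).any()]
print(b, l[:,0].min())
F=np.array([.5295,.080]); B=np.array([.524,-.080]); P=(F-B)/np.linalg.norm(F-B); R=Rdown(P)
a=B-P*.035
m.move_ptp([*a,.10],R); m.move_l([*a,.008],max_speed=.12); m.dwell(.3)
f0=m.current_force(); print("t",m.current_time(),"f0",f0.round(2) if hasattr(f0,'round') else f0)
np.save("push.npy",np.array([*B,*P]))
s=-.035
while s<.02:
    s+=.004; m.move_l([*(B+P*s),.008],max_speed=.04)
    f=np.array(m.current_force())-f0; print(round(s,3),f.round(2),np.round(m.current_ee_pos(),4))
    if -f[1]>3: break
print(m.current_time())
E
```

```text
(array([529.2, -22. ]), array([109.8,  49.3]), 84.3, [[499.0, -74.0], [548.0, -79.0], [559.0, 30.0], [510.0, 35.0]]) [0.00174525 0.0185683 ]
[(0.53, 0.0626), (0.56, 0.058), (0.6, 0.0514), (0.64, 0.0452), (0.68, 0.0393)] 0.5165341326714535
t 6.3417 f0 [0.4  0.11 0.25]
-0.031 [ 0.32 -0.31  0.53] [ 0.5229 -0.1107  0.008 ]
-0.027 [-0.97  0.34 -0.72] [ 0.5231 -0.1067  0.008 ]
-0.023 [-0.05 -0.46 -0.5 ] [ 0.5232 -0.1028  0.008 ]
-0.019 [-0.13 -0.39  0.11] [ 0.5234 -0.0988  0.008 ]
-0.015 [-0.28  0.16 -0.45] [ 0.5235 -0.0948  0.008 ]
-0.011 [-1.25 -0.   -0.53] [ 0.5236 -0.0908  0.008 ]
-0.007 [ 0.07  0.16 -0.3 ] [ 0.5238 -0.0868  0.008 ]
-0.003 [-0.52  0.23 -0.73] [ 0.5239 -0.0828  0.008 ]
0.001 [ 0.02 -0.41 -0.27] [ 0.5241 -0.0788  0.008 ]
0.005 [-0.11 -0.09  0.17] [ 0.5242 -0.0748  0.008 ]
0.009 [-0.64 -0.23 -1.04] [ 0.5243 -0.0708  0.008 ]
0.013 [-0.14 -0.87 -1.58] [ 0.5244 -0.0668  0.008 ]
0.017 [-0.84 -0.14  0.63] [ 0.5246 -0.0628  0.008 ]
0.021 [ 0.23  1.05 -0.63] [ 0.5247 -0.0588  0.008 ]
9.8417
```

```bash
cat >> h.py <<'E'
def F(n=8):
    a=[]
    for _ in range(n): a.append(m.current_force()); m.dwell(.015)
    return np.mean(a,0)
def wedge(cam):
    p,d=m.grab_frame(cam); c=m.get_calibration(cam); W=world(c["camera_matrix"],c["R"],c["t"],d)
    o=cv2.morphologyEx((orange(p)&(W[...,2]<.035)&(W[...,0]>.47)&(W[...,0]<.6)&(W[...,1]>-.11)&(W[...,1]<.1)).astype(np.uint8),cv2.MORPH_CLOSE,np.ones((5,5)))>0
    w=W[o&(W[...,2]<.035)]; return p,rect(w[:,:2])
E
python3 - <<'E'
from h import *
v=np.load("push.npy");B,P=v[:2],v[2:]
s=.021+.015; m.move_l([*(B+P*s),.008],max_speed=.05)
p,r=wedge("top"); print(r); cv2.imwrite("pics/t2.png",cv2.resize(p[60:210,180:380,::-1],None,fx=3.8,fy=3.8))
print(wedge("side")[1]); print(F().round(2),m.current_time(),m.current_ee_pos())
E
```

```text
(array([533.3,   1.4]), array([64.2, 48.4]), 84.3, [[506.0, -28.0], [554.0, -33.0], [561.0, 31.0], [512.0, 36.0]])
(array([528.4, -30.8]), array([128.5,  54.4]), 84.9, [[496.0, -92.0], [550.0, -97.0], [561.0, 31.0], [507.0, 36.0]])
[-0.    0.07 -0.05] 10.525 [ 0.52525592 -0.04417135  0.00800416]
```

View pics/t2.png

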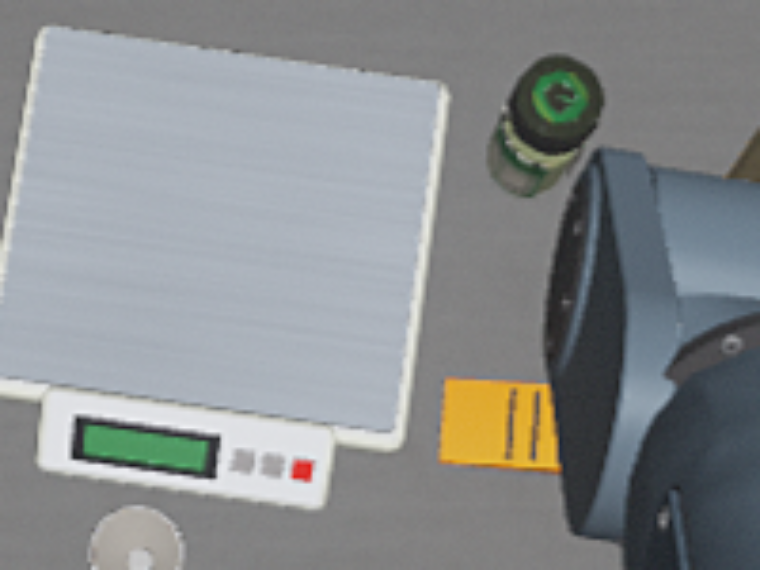

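The crop shows the thin end still at (445,420), y≈0.033, so the wedge has not moved although the TCP is well past its back. I check the side view.

Run:
```python
from h import *
p,r=wedge("side"); print(r,m.current_grip_width(),m.current_ee_pos(),m.current_qpos())
cv2.imwrite("pics/s3.png",cv2.resize(p[60:210,200:400,::-1],None,fx=3.9,fy=3.9))
```

```text
(array([527.9, -30.9]), array([128.4,  54.2]), 86.4, [[497.0, -93.0], [551.0, -97.0], [559.0, 31.0], [505.0, 35.0]]) -0.00038597264010548684 [ 0.52525931 -0.04417875  0.00801806] [-1.72249235e-01  6.01801338e-01  1.84460708e+00  2.04622351e-05
  6.95127135e-01 -1.37632341e-01]
```

View pics/s3.png

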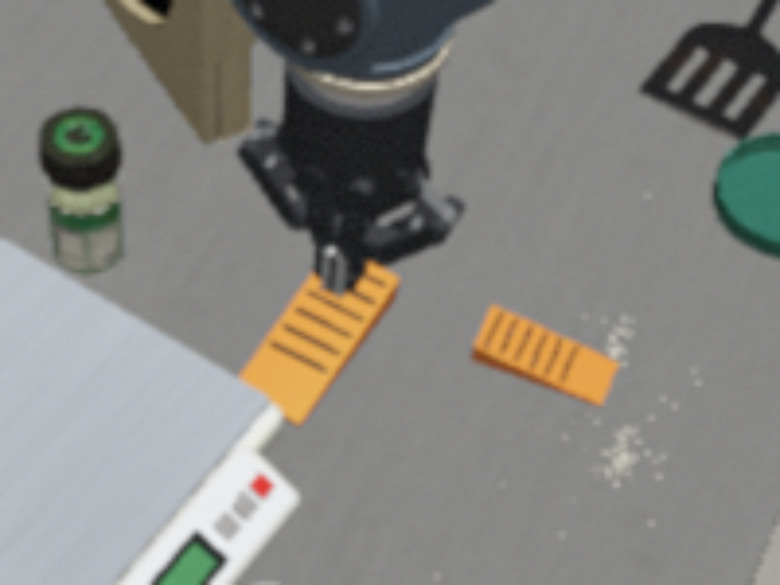

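The side view shows the finger tip in front of the ribs at crop (335,285), with the wedge back visible behind it at (385,270). So the tip appears to be above the wedge's top. I measure the tip from depth.

Run:
```python
from h import *
p,d=m.grab_frame("side"); c=m.get_calibration("side"); W=world(c["camera_matrix"],c["R"],c["t"],d)
for v in range(118,142,2): print(v,[(u,p[v,u].tolist(),(W[v,u]*1000).round().astype(int).tolist()) for u in (282,286,290)])
X=np.array([*m.current_ee_pos()]); q=c["camera_matrix"]@(c["R"]@X+c["t"]); print("tcp px",q[:2]/q[2])
p,d=m.grab_frame("top"); c=m.get_calibration("top"); W=world(c["camera_matrix"],c["R"],c["t"],d)
# wrist cam: tip
c=m.get_calibration("wrist");p,d=m.grab_frame("wrist");W=world(c["camera_matrix"],c["R"],c["t"],d)
q=c["camera_matrix"]@(c["R"]@X+c["t"]); print("tcp px wrist",q[:2]/q[2])
cv2.imwrite("pics/w3.png",p[:,:,::-1])
for v in range(200,300,6): print(v,p[v,250].tolist(),(W[v,250]*1000).round(),(W[v,264]*1000).round())
print(F().round(2),m.current_time())
```

```text
118 [(282, [27, 30, 32], [535, -34, 89]), (286, [51, 55, 58], [529, -43, 83]), (290, [36, 37, 39], [515, -30, 105])]
120 [(282, [30, 32, 33], [533, -32, 86]), (286, [39, 41, 42], [527, -40, 80]), (290, [27, 33, 33], [514, -28, 100])]
122 [(282, [37, 39, 41], [533, -31, 80]), (286, [36, 39, 42], [526, -39, 75]), (290, [29, 32, 33], [515, -32, 89])]
124 [(282, [67, 69, 69], [535, -40, 63]), (286, [110, 110, 111], [525, -37, 72]), (290, [31, 34, 34], [515, -34, 81])]
126 [(282, [65, 66, 67], [534, -38, 59]), (286, [97, 98, 98], [523, -33, 70]), (290, [27, 28, 28], [514, -32, 76])]
128 [(282, [77, 78, 79], [533, -36, 54]), (286, [89, 87, 87], [524, -37, 59]), (290, [23, 26, 28], [515, -38, 62])]
130 [(282, [87, 84, 83], [534, -40, 42]), (286, [94, 93, 95], [523, -35, 55]), (290, [42, 45, 48], [314, 534, 805])]
132 [(282, [173, 133, 94], [539, -55, 16]), (286, [97, 99, 97], [522, -33, 51]), (290, [42, 37, 33], [514, -37, 51])]
134 [(282, [193, 143, 90], [538, -51, 14]), (286, [102, 102, 101], [522, -34, 42]), (290, [98, 68, 42], [514, -39, 41])]
136 [(282, [162, 116, 66], [535, -46, 14]),
[... 619 characters left out ...]
220, 178, 107] [522. -35.  13.] [530. -36.  12.]
230 [220, 178, 107] [522. -39.  12.] [530. -39.  12.]
236 [100, 89, 81] [522. -42.  14.] [530. -43.  14.]
242 [106, 100, 97] [523. -32.  41.] [530. -33.  41.]
248 [104, 99, 96] [523. -32.  47.] [530. -32.  48.]
254 [102, 98, 95] [523. -32.  54.] [530. -31.  55.]
260 [100, 98, 95] [523. -32.  59.] [529. -32.  59.]
266 [99, 97, 95] [523. -32.  64.] [529. -32.  64.]
272 [97, 96, 95] [523. -31.  69.] [529. -32.  68.]
278 [158, 161, 162] [523. -34.  70.] [529. -31.  74.]
284 [42, 36, 35] [524. -31.  78.] [529. -31.  78.]
290 [39, 34, 34] [524. -31.  82.] [529. -31.  82.]
296 [38, 36, 36] [524. -33.  82.] [529. -31.  85.]
[-0.05 -0.15 -0.09] 10.8583
```

View pics/w3.png

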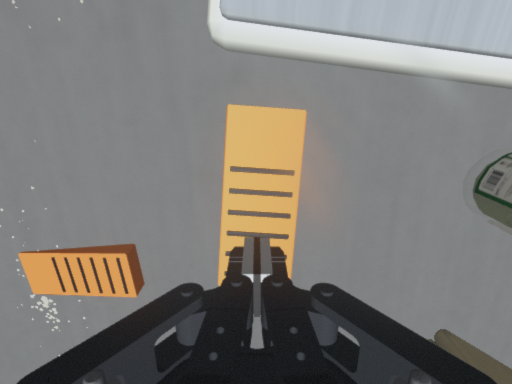

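Wrist and side depth agree: the finger ends are really at z≈0.038–0.04 while the TCP reads 0.008, so they sit about 30 mm short of the nominal TCP. They passed over the wedge without touching it. I back out and lower under force guard to find the true tip height.

Run:
```python
from h import *
v=np.load("push.npy");B,P=v[:2],v[2:]
m.move_l([*(B-P*.035),.008],max_speed=.15); m.dwell(.1)
f0=F(); z=.008; print(f0.round(2))
m.move_l([*(B-P*.035),-.006],max_speed=.1); z=-.006; print((F(5)-f0).round(2))
while z>-.034:
    z-=.002; m.move_l([*(B-P*.035),z],max_speed=.04); f=F(5)-f0; print(round(z,3),f.round(2),np.round(m.current_ee_pos(),4))
    if f[2]>2: break
print(m.current_time())
```

```text
[-0.07  0.09 -0.3 ]
[-0.08 -0.54  0.15]
-0.008 [0.12 0.03 0.09] [ 0.5228 -0.115  -0.0079]
-0.01 [0.01 0.28 0.57] [ 0.5228 -0.115  -0.01  ]
-0.012 [-0.43 -0.06  0.19] [ 0.5228 -0.115  -0.012 ]
-0.014 [-0.1   0.01  0.31] [ 0.5228 -0.115  -0.014 ]
-0.016 [0.1  0.06 0.28] [ 0.5228 -0.115  -0.016 ]
-0.018 [-0.22  0.    0.11] [ 0.5228 -0.115  -0.018 ]
-0.02 [0.52 0.13 0.11] [ 0.5228 -0.115  -0.02  ]
-0.022 [ 0.08  0.11 -0.08] [ 0.5228 -0.115  -0.022 ]
-0.024 [ 0.25 -0.27 -0.17] [ 0.5228 -0.1149 -0.024 ]
-0.026 [-3.06  1.01 13.42] [ 0.5231 -0.1151 -0.0252]
15.425
```

The tip touches the worktop at TCP z≈-0.025, so the real tip offset is 25 mm. I push with the tip 7 mm up.

Run:
```python
from h import *
v=np.load("push.npy");B,P=v[:2],v[2:]
Z=-.018
m.move_l([*(B-P*.035),Z],max_speed=.1); m.dwell(.1); f0=F(10); print(f0.round(2)); np.save("f0.npy",f0)
s=-.035
for ds in (.010,.010,.010,.008,.008):
    s+=ds; m.move_l([*(B+P*s),Z],max_speed=.05); print(round(s,3),(F(4)-f0).round(2))
print(wedge("top")[1][3]); p,r=wedge("wrist"); print(r); print(np.round(m.current_ee_pos(),4),m.current_time())
```

```text
[-0.14 -0.13  0.03]
-0.025 [ 0.37 -0.21  0.35]
-0.015 [0.28 0.34 0.45]
-0.005 [ 0.43 -0.33 -0.59]
0.003 [ 0.36  0.63 -0.3 ]
0.011 [0.04 0.03 0.1 ]
[[502.0, -55.0], [552.0, -57.0], [557.0, 54.0], [507.0, 56.0]]
(array([525.6,  -6.1]), array([121. ,  51.8]), 87.2, [[497.0, -65.0], [548.0, -68.0], [554.0, 53.0], [503.0, 56.0]])
[ 0.5244 -0.069  -0.018 ] 18.0417
```

Run:
```python
from h import *
v=np.load("push.npy");B,P=v[:2],v[2:]; f0=np.load("f0.npy"); Z=-.018
s=.011
m.move_l([*(B+P*.036),Z],max_speed=.05); s=.036; print((F(6)-f0).round(2))
while s<.085:
    s+=.0015; m.move_l([*(B+P*s),Z],max_speed=.03); f=F(5)-f0; print(round(s,4),f.round(2))
    if f@[*P,0]<-1.8:
        m.dwell(.1); f=F(10)-f0; print(" re",f.round(2))
        if f@[*P,0]<-3 : break
    if m.current_time()>34: break
print(np.round(m.current_ee_pos(),4),m.current_time())
```

```text
[ 0.4   0.15 -0.15]
0.0375 [-0.11 -0.32 -0.13]
0.039 [ 0.   -0.03 -0.01]
0.0405 [ 0.23  0.38 -0.43]
0.042 [-0.03  0.16 -0.02]
0.0435 [ 0.15 -0.03 -0.37]
0.045 [ 0.32  0.19 -0.33]
0.0465 [ 0.55  0.17 -0.05]
0.048 [ 0.59 -0.24  0.17]
0.0495 [0.15 0.34 0.1 ]
0.051 [-0.04  0.14 -0.17]
0.0525 [0.09 0.11 0.04]
0.054 [ 0.2   0.01 -0.42]
0.0555 [-0.06  0.04 -0.1 ]
0.057 [-0.14 -0.87  0.31]
0.0585 [-0.46 -3.22  0.13]
 re [-0.09 -3.61 -0.03]
[ 0.526  -0.0216 -0.018 ] 24.0583
```

Snug at 3.6 N. I back off, look, and then press.

Run:
```python
from h import *
v=np.load("push.npy");B,P=v[:2],v[2:]; Z=-.018
m.move_l([*(B+P*.015),Z],max_speed=.1); m.move_l([*(B+P*.0),.12],max_speed=.2)
p,r=wedge("wrist"); print(r); cv2.imwrite("pics/w4.png",p[:,:,::-1])
c=m.get_calibration("wrist"); _,d=m.grab_frame("wrist"); W=world(c["camera_matrix"],c["R"],c["t"],d); l=W[(abs(W[...,2]-.066)<.008)&(W[...,0]>.45)&(W[...,1]<.3)&(W[...,1]>.02)]
print([(x,round(float(np.percentile(l[abs(l[:,0]-x)<.003][:,1],1)),4)) for x in (.53,.56,.6,.64) if (abs(l[:,0]-x)<.003).any()])
print(m.current_time())
```

```text
(array([525.1,  34.8]), array([88.4, 48.7]), 87.9, [[499.0, -8.0], [548.0, -10.0], [551.0, 78.0], [502.0, 80.0]])
[(0.53, 0.062), (0.56, 0.0575), (0.6, 0.0512), (0.64, 0.045)]
25.5833
```

View pics/w4.png

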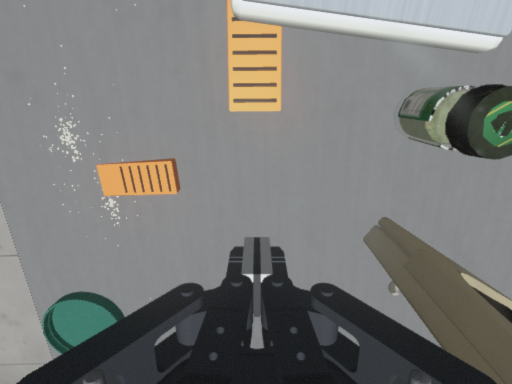

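The wedge back is at (255,108) in the picture, y≈-0.009, so the thin end is at about 0.101, some 21 mm past the foot. The centreline passes x≈0.527 against the foot's 0.530, and the scale has not moved. Now the press.

Run:
```python
from h import *
XY=[.532,.082]
m.move_l([*XY,.12],max_speed=.2); m.move_l([*XY,.055],max_speed=.12); m.dwell(.2)
f0=F(10); z=.055; hit=False
while z>.025:
    z-=.0015 if not hit else .0005
    m.move_l([*XY,z],max_speed=.03); f=F(4)-f0
    if f[2]>1.2: hit=True; print(round(z,4),f.round(2))
    if f[2]>9: break
    if m.current_time()>45: break
t=m.current_time()
while m.current_time()<t+1.1: print("hold",(F(10)-f0).round(2))
m.move_l([*XY,.09],max_speed=.1); m.move_l([.47,-.06,.15],max_speed=.25); m.dwell(.2)
print((F()-f0).round(2),m.current_time())
p,r=wedge("top"); print(r); cv2.imwrite("pics/t5.png",cv2.resize(p[60:210,160:370,::-1],None,fx=3.8,fy=3.8))
```

```text
0.04 [-2.14 -0.48  5.42]
0.0395 [-3.22 -0.47 10.96]
hold [-3.58 -0.63 10.61]
hold [-3.33 -0.48 10.66]
hold [-3.41 -0.43 10.82]
hold [-3.35 -0.37 10.63]
hold [-3.66 -0.56 10.47]
hold [-3.36 -0.58 10.51]
hold [-3.32 -0.33 10.56]
[ 0.12  0.24 -0.19] 34.0583
(array([528.5,  39.3]), array([105.2,  49.1]), 88.4, [[503.0, -13.0], [552.0, -14.0], [554.0, 91.0], [505.0, 93.0]])
```

View pics/t5.png

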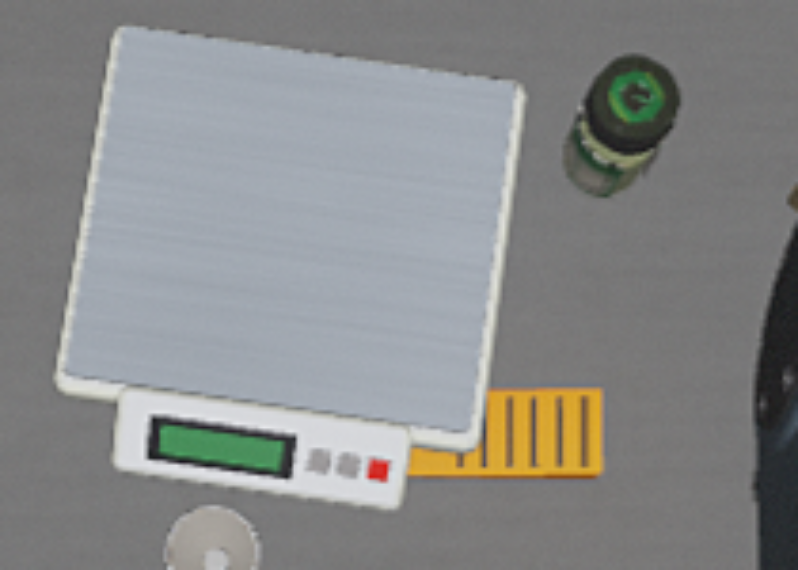

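The top crop shows the wedge (back edge at (602,432)) under the scale's corner, with the scale, jar and measure where they were. The pan held about 10.6 N stiffly, and the arm is clear, so I hand the job in.

```bash
python3 -c "
from bench import manip as m
print(m.sign_off(), m.current_time())"
```

```text
the job is handed in; nothing more can be done
the job is handed in; nothing more can be done
```

The wedge is snug under the short foot (it stopped at a 3.6 N push), the pan corner held about 10.6 N for a second without giving, the arm finished clear, and I handed the job in at about 34 s; no verdict came back.

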